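# Hold a flanged tube post in the V-block of the drilling jig

### The job

A customer wants a cross hole drilled near the open end of the flanged steel tube post lying on the counter. Load it in the drilling jig: lay the tube in the V-block with its open end under the drill bush and its flange up against the end of the block, and press it down firmly into the V (by about 15 N) so that it bears on both faces. Finish while still holding it pressed there for the driller - do not let go - and leave the other things on the counter where they are.

Things in the scene. Friction and masses are not known exactly. Their poses are not given: they have to be found in the camera images.
- post: The workpiece: loose steel tube, 38 mm diameter, 120 mm long, about 0.32 kg, one end open, on the other a round flange (60 mm diameter, 5 mm thick). Origin on the tube axis 40 mm from the flange's inner face, near the centre of mass: grip here. x runs along the tube to the open end. It lies on flange rim and open end, sloping 5 degrees down to the open end, axis 26 mm high at the origin.
- post_end (a point): Centre of the post's open end, on the tube axis, at x = +80 mm of post (its flange is at x = -45 to -40 mm).
- jig: Drilling jig bolted to the counter. Origin on the counter under the middle of its V-block; x horizontal along the V to the bush bracket, z up. Base plate 12 mm thick, x = -70 to 112 mm, 110 mm wide. Dark steel V-block 80 mm long (x = -40 to 40 mm), 60 mm wide, flat top 47 mm above the counter, 90 degree V along x, 32 mm wide at the mouth, 16 mm deep. The flange goes against its end at x = -40 mm.
- seat (a point): Where post's origin lies when the post is fully seated with its flange against the block: over the middle of the V-block, 58 mm above the counter, 11 mm above the block's flat top (fingertips more than 10 mm below the tube axis would hit the block). Axes as jig; the seated tube's x points the same way as this x.
- bush (a point): Foot of the drill bush (20 mm diameter, 26 mm tall), over the V's line at x = 60 mm of jig, 84 mm above the counter, 7 mm above a seated tube. Its arm, 36 mm wide, x = 46 to 92 mm, 88 to 104 mm high, comes from an upright at x = 92 to 106 mm. So lower the tube into the V at least 35 mm short of its seat, then slide it under the bush until the flange meets the block.
- vee_left: The V's inclined face on the jig's +y side (ground and oiled steel, rigid, friction about 0.2; fixed to the jig; the origin is that of jig).
- vee_right: The V's inclined face on the jig's -y side (ground and oiled steel, rigid, friction about 0.2; fixed to the jig; the origin is that of jig).
- spray_can: Bystander: spray can, 65 mm diameter, 190 mm tall, standing. Origin under its centre.
- padlock: Bystander: brass padlock lying flat, 85 x 46 mm, 22 mm high. Origin under the centre of its case.
- tape_roll: Bystander: roll of tape lying flat, 100 mm diameter, 48 mm high. Origin under its centre.
- wrench: Bystander: steel wrench, 200 mm long, lying flat. Origin near its middle.
- small_post: Bystander: a smaller flanged post standing on its flange (44 mm diameter), tube 25 mm, 70 mm tall. Origin under its centre.
- cover_ring: Bystander: flat steel cover ring lying on the counter, 64 mm diameter, 6 mm high. Origin under its centre.
- tape_measure: Bystander: tape measure standing on edge, 70 x 38 mm, 62 mm high. Origin under its centre.
Mind the look-alikes: they are no part of the job. Leave any pink or yellow look-alike of the jig alone.

How it is judged:
By the outcome, as a careful person would: the job done as asked, in the order asked, and still so for the second after the job is handed in, while the arm keeps its last pose, push and grip.
It also fails if it takes over 45 s, if anything falls off the work surface, if the arm or the gripper's body presses on something with over 40 N, if the wrist force passes 120 N, or if a joint passes its speed limit or range.

### The arm

A 6-joint arm with a two-finger parallel gripper is mounted at the origin on the work surface. World frame = base frame: x ahead of the robot, y to its left, z up, the work surface at z = 0. Lengths are in m, angles in degrees, forces in N, time in s.
With the tool pointing down it reaches from about 0.4 to 0.825 m from the base axis. Payload 7 kg.
Tool frame: the origin (TCP) lies on the centre line of the jaws, within the pads' length; the fingertips stand r.tip_reach ahead of it and the grasp point (between the pads) is the TCP (r.tip_reach is the distance from the TCP to the fingertips, in m); z points along the fingers, y is the line along which they close (so a half turn about z gives the same grasp; the last joint's range is limited). The gripper opens to 88 mm and grips with 3 to 60 N. Pads are 19 mm wide; open, the fingers measure 130 mm over their backs; the gripper's body (78 mm by 193 mm) begins 47 mm behind the grasp point.
Start: joints at [-54.425, 20.546, 0.682, 0, -70.136, -16.507], TCP at [0.22, -0.638, 0.246] pointing down, gripper open.
Joint ranges: [-176.03, 176.03], [-82.01, 121.73], [-58.28, 71.71], [-173.87, 95.51], [-174.79, -0.11], [-173.66, 173.66]. Speed limits (degrees/s): [136.94, 136.94, 172.46, 180, 180, 180].

### API

Orientations are given as [roll, pitch, yaw] about the fixed x, y, z axes, in that order (R = Rz(yaw) Ry(pitch) Rx(roll)).
In Python, from plant import sensors, cams, r gives the robot as it stands.
- The arm moves only by the tool drive_tool, never from a script. Its argument "rows" is a list of rows, each an object of numbers: "fingers": the gripper's target within -1 to 1 (fully open at 1, half-way at 0, shut at -1); "x", "y", "z": the shift along the tool's x, y, z in m; "spin": the turn about the tool's z in rad. A call has 1 to 10 rows; each row is the pose to reach, as a shift and turn from the pose commanded when the call began, along the tool's axes at that moment; what a row does not reach only later rows make up. A row lasts 1/8 s, in which the tool goes at most 62.5 mm and 10.7 degrees, less where a joint would pass 70% of its speed; a pose out of reach is approached as far as the arm can. A call with a gripper value outside its range is refused whole. The fingers move at their own pace and stop on an object; "newtons" is the grip in N (left out, the last holds). Time passes only in rows, so rows that repeat a pose let the fingers close. It gives the time, the measured TCP pose, the force, the opening and the grip force at its end, in the units of the state.
- sensors.get_state(): the state, without advancing time (a new reading comes with each control period).
- cams.capture(name): name is "scene" or "side" or "wrist"; returns a dict with "pixels" (400x640x3 uint8, red, green, blue), "intrinsics" (3x3 intrinsics, pixels), "eye" and "orientation" of the camera in the world; the wrist camera has in their place "T_tool_cam" (4x4, takes a point from camera to tool coordinates, whose origin is the TCP and whose axes are the flange's). Camera axes: x right, y up, looking along -z (the intrinsics and any distortion apply to the point x, -y, -z); pixel columns grow to the right and rows downward; lengths in m; the calibration is good to about 2 mm. A picture is of the moment at which its call begins: read the wrist's pose just before it. There is no depth.
- r.close_job(): hands the job in; it is judged then, once.
The state is a dict: "time_s": time; "joints": joint angles; "qd": joint speeds; "joint_torque": joint torques, N m; "tcp_pos": TCP position; "eef_rot": TCP orientation; "contact_force": force on the tool from outside, world axes, zero at the start; "moment": the same for the moment, N m; "gripper_width": finger opening in m; "gripper_force": force on a finger pad.
Only numpy, scipy, OpenCV 4.12 (cv2) and the standard library are available. Lean on these libraries where they do the work, as an engineer would, in place of code of your own. Each camera call takes 0.05 s, during which the arm holds its last target. There are 200 camera calls.

## Working session

There is one attempt and no reset: what is moved stays moved. The work goes in short steps, Python scripts to look and compute and a tool call to move; the robot and the scene stay as the last step left them, time stands still between calls to the robot, and variables do not carry over. Pictures are saved under pics/ and viewed, at most 10 in all, crops included, and the job is handed in when it is done.

Besides the shell and the picture viewer there is one more tool, called after "Request:" as name(argument=value, ...), one argument or row to a line, values as JSON. drive_tool: Moves the arm, as the interface text tells. Its arguments: {"type":"object","properties":{"rows":{"type":"array"},"newtons":{"type":"number"}},"required":["rows"]}

```bash
mkdir -p pics; ls
cat > h.py <<'E'
import numpy as np, cv2, json
from plant import sensors, cams, r
from scipy.spatial.transform import Rotation as R
def snap(name, fn):
    s=sensors.get_state(); c=cams.capture(name)
    cv2.imwrite(f'pics/{fn}.png', c['pixels'][:,:,::-1])
    K=np.array(c['intrinsics'])
    if 'T_tool_cam' in c:
        T=np.eye(4); T[:3,:3]=R.from_euler('xyz',s['eef_rot'],degrees=True).as_matrix(); T[:3,3]=s['tcp_pos']
        T=T@np.array(c['T_tool_cam'])
    else:
        T=np.eye(4); o=np.array(c['orientation'])
        T[:3,:3]=o if o.shape==(3,3) else R.from_euler('xyz',o,degrees=True).as_matrix(); T[:3,3]=c['eye']
    np.savez(f'pics/{fn}.npz',K=K,T=T)
    return c
def ray(fn,px):
    d=np.load(f'pics/{fn}.npz'); K,T=d['K'],d['T']
    v=np.linalg.inv(K)@[px[0],px[1],1]; return T[:3,3],T[:3,:3]@(v*[1,-1,-1])
def at_z(fn,px,z):
    e,d=ray(fn,px); return e+d*(z-e[2])/d[2]
def proj(fn,P):
    d=np.load(f'pics/{fn}.npz'); K,T=d['K'],d['T']
    q=(np.array(P)-T[:3,3])@T[:3,:3]; q=K@(q*[1,-1,-1]); return q[:2]/q[2]
E
python3 - <<'E'
from h import *
for n in ('scene','side','wrist'):
    c=snap(n,n+'0'); print({k:np.round(v,3).tolist() for k,v in c.items() if k!='pixels' })
print(sensors.get_state(), r.tip_reach)
a=[cv2.imread(f'pics/{n}0.png') for n in ('scene','side')]
E
```

```text
pics
{'intrinsics': [[443.648, 0.0, 320.993], [0.0, 443.648, 207.545], [0.0, 0.0, 1.0]], 'eye': [1.204, 0.33, 1.245], 'orientation': [33.036, 0.913, 117.918]}
{'intrinsics': [[500.944, 0.0, 311.378], [0.0, 500.944, 209.671], [0.0, 0.0, 1.0]], 'eye': [-0.1, -1.317, 1.305], 'orientation': [48.599, 0.261, -26.017]}
{'intrinsics': [[289.972, 0.0, 318.208], [0.0, 289.972, 197.354], [0.0, 0.0, 1.0]], 'T_tool_cam': [[0.001, 0.97, 0.245, 0.065], [1.0, -0.001, 0.001, 0.001], [0.001, 0.245, -0.97, -0.138], [0.0, 0.0, 0.0, 1.0]]}
{'time_s': 0.15, 'joints': array([-5.44246201e+01,  2.05829246e+01,  6.48581152e-01, -1.44965229e-02,
       -7.01385466e+01, -1.65062792e+01]), 'qd': array([-0.15026283, -0.18630893,  0.1926027 ,  0.09933197, -0.16113374,
       -0.01071313]), 'joint_torque': array([-3.01831569e-03, -5.83273709e+01,  2.93291223e+01,  7.00125128e+00,
        8.81055370e-03, -1.07869985e-04]), 'tcp_pos': array([ 0.22038884, -0.6376502 ,  0.24484893]), 'eef_rot': array([ 1.79926241e+02, -7.64338935e-03, -1.60935828e+02]), 'contact_force': array([ 1.0798191 , -0.05737077,  0.73396387]), 'moment': array([0.00677015, 0.00614968, 0.00606554]), 'gripper_force': 0.0, 'gripper_width': 0.08771111036164614} 0.019
```

View pics/scene0.png

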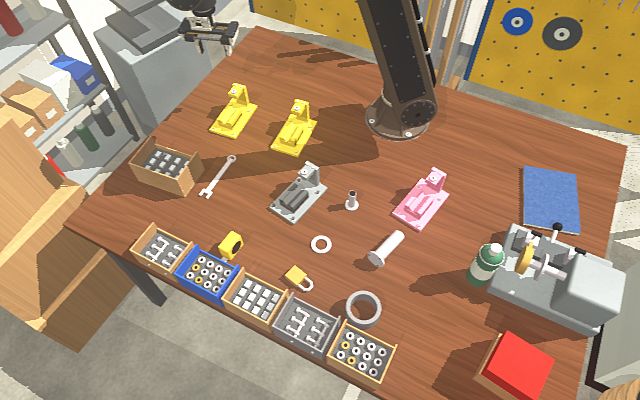

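View pics/side0.png

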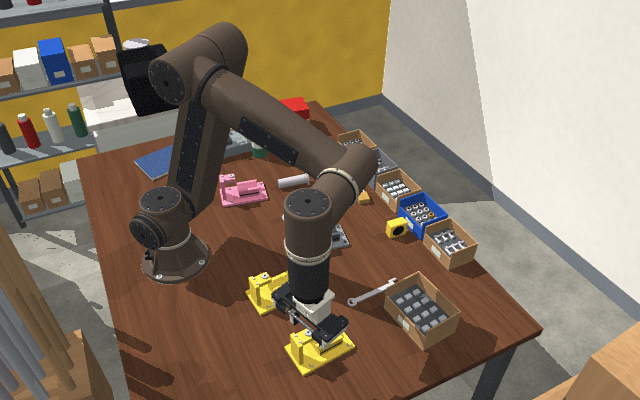

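The scene view shows the grey jig at (299,192), with pink (421,198) and yellow (233,112; 295,127) look-alikes. Candidates for the post are the lying flanged tube at (386,248), the standing small_post at (352,200), and the tubes in the bins (e.g. 163,247). By the description I take the one at (386,248). The side view has the arm in front of the jig. Next is a close crop.

Run:
```python
from h import *
a=cv2.imread('pics/scene0.png')[150:275,260:420]
cv2.imwrite('pics/c1.png',cv2.resize(a,None,fx=4.8,fy=4.8,interpolation=cv2.INTER_CUBIC))
for p in [(386,248),(299,192),(321,244),(352,207),(424,200)]: print(p,at_z('scene0',p,0.02).round(3))
```

```text
(386, 248) [0.549 0.189 0.02 ]
(299, 192) [ 0.488 -0.156  0.02 ]
(321, 244) [0.63  0.003 0.02 ]
(352, 207) [0.461 0.029 0.02 ]
(424, 200) [0.326 0.229 0.02 ]
```

View pics/c1.png

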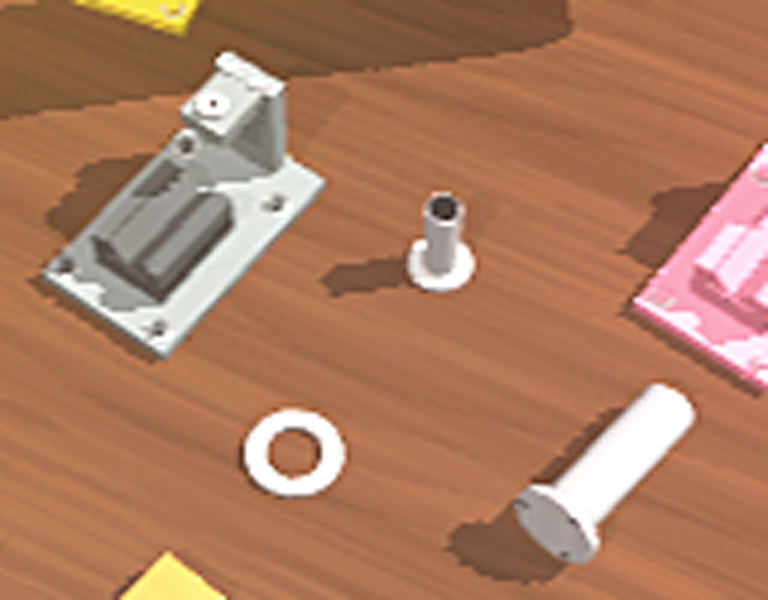

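Run:
```python
from h import *
f=lambda x,y,z: at_z('scene0',(260+(x+.5)/4.8-.5,150+(y+.5)/4.8-.5),z)
A,B,C=f(45,278,.012),f(163,355,.012),f(325,182,.012)
print(A,B,C,np.linalg.norm(A-B),np.linalg.norm(C-B))
v=C-B; print('jig yaw',np.degrees(np.arctan2(v[1],v[0])))
v=v/np.linalg.norm(v); print('jig org',(A+B)/2+v*.07)
print('bush top', f(213,104,.110))
F=f(557,523,.030);E=f(672,408,.019); print(F,E,np.linalg.norm(E-F)); w=E-F; print('post yaw',np.degrees(np.arctan2(w[1],w[0]))); print('org',F+w*45/125)
```

```text
[ 0.5841499 -0.2166614  0.012    ] [ 0.60048192 -0.11303674  0.012     ] [ 0.4228496  -0.08200543  0.012     ] 0.10490379207642615 0.18032245147245043
jig yaw 170.09076389201962
jig org [ 0.5233602  -0.15280292  0.012     ]
bush top [ 0.46227345 -0.14592295  0.11      ]
[0.60208846 0.17654888 0.03      ] [0.48488973 0.20787371 0.019     ] 0.1218104508857993
post yaw 165.03580119635072
org [0.55989692 0.18782582 0.02604   ]
```

The crop confirms my choice. The post lies with its flange at crop (557,523) and its open end at (672,408), and the measured length of 122 mm matches. The grey jig's plate measures 105 x 180 mm and its bush points toward the robot. I'll fly over the jig for a wrist picture, then on to the post.

Request:
drive_tool(
  rows=[
    {"x":-0.453,"y":0.36,"z":0,"spin":0.5,"fingers":1},
    {"x":-0.453,"y":0.36,"z":0,"spin":0.5,"fingers":1},
    {"x":-0.453,"y":0.36,"z":0,"spin":0.5,"fingers":1},
    {"x":-0.453,"y":0.36,"z":0,"spin":0.5,"fingers":1},
    {"x":-0.453,"y":0.36,"z":0,"spin":0.5,"fingers":1},
    {"x":-0.453,"y":0.36,"z":0,"spin":0.5,"fingers":1},
    {"x":-0.453,"y":0.36,"z":0,"spin":0.5,"fingers":1},
    {"x":-0.453,"y":0.36,"z":0,"spin":0.5,"fingers":1},
    {"x":-0.453,"y":0.36,"z":0,"spin":0.5,"fingers":1},
    {"x":-0.453,"y":0.36,"z":0,"spin":0.5,"fingers":1},
  ],
)

```text
time_s: 1.4
tcp_pos: [0.5323, -0.1469, 0.2453]
eef_rot: [180.0, -0.0, 170.6]
contact_force: [0.3, 0.0, -0.7]
gripper_width: 0.0877
gripper_force: 0.0
```

Run:
```python
from h import *
snap('wrist','wjig'); print(sensors.get_state()['tcp_pos'],sensors.get_state()['eef_rot'])
a=cv2.imread('pics/wjig.png')
cv2.imwrite('pics/wjig_v.png',cv2.resize(a,None,fx=1.25,fy=1.25,interpolation=cv2.INTER_CUBIC))
```

```text
[ 0.53292683 -0.1465291   0.24516905] [ 1.79985178e+02 -4.83677653e-03  1.70583258e+02]
```

View pics/wjig_v.png

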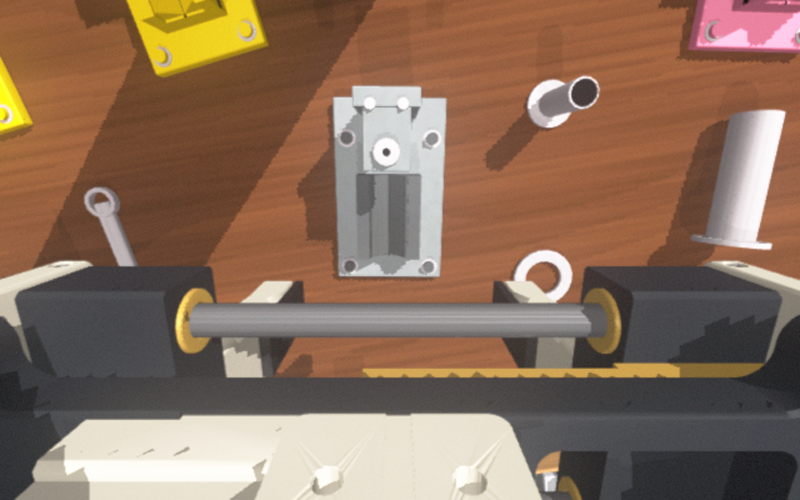

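Request:
drive_tool(
  rows=[
    {"x":0.028,"y":0.338,"z":0,"spin":0.094,"fingers":1},
    {"x":0.028,"y":0.338,"z":0,"spin":0.094,"fingers":1},
    {"x":0.028,"y":0.338,"z":0,"spin":0.094,"fingers":1},
    {"x":0.028,"y":0.338,"z":0,"spin":0.094,"fingers":1},
    {"x":0.028,"y":0.338,"z":0,"spin":0.094,"fingers":1},
    {"x":0.028,"y":0.338,"z":0,"spin":0.094,"fingers":1},
    {"x":0.028,"y":0.338,"z":0,"spin":0.094,"fingers":1},
  ],
)

```text
time_s: 2.33
tcp_pos: [0.5596, 0.1891, 0.245]
eef_rot: [-180.0, -0.0, 165.1]
contact_force: [0.5, -0.4, -1.0]
gripper_width: 0.0875
gripper_force: 0.0
```

Run:
```python
from h import *
f=lambda x,y,z: at_z('wjig',((x+.5)/1.25-.5,(y+.5)/1.25-.5),z)
A,B,C,D=[f(*p,.012) for p in [(340,277),(440,276),(447,98),(334,98)]]
print(A,B,C,D)
for u,v in ((A,D),(B,C)):
    w=v-u; print(np.degrees(np.arctan2(w[1],w[0])),np.linalg.norm(w),np.linalg.norm(A-B))
m=(A+B)/2;n=(C+D)/2;u=(n-m)/np.linalg.norm(n-m); print('org',m+u*.07,n-u*.112)
# top of block: left edge x357,right 421 at y175.. ; bush top
print('bush',f(386,152,.110), 'org from bush', f(386,152,.110)-u*.06)
print('Vline', f(389,178,.031),f(387,258,.031))
snap('wrist','wpost'); a=cv2.imread('pics/wpost.png')
cv2.imwrite('pics/wpost_v.png',cv2.resize(a,None,fx=1.25,fy=1.25,interpolation=cv2.INTER_CUBIC))
```

```text
[ 0.58340834 -0.21760387  0.012     ] [ 0.59985564 -0.11082255  0.012     ] [ 0.42292159 -0.07998666  0.012     ] [ 0.40525933 -0.18683529  0.012     ]
170.2009681946643 0.18078654618284787 0.10804056538663262
170.11384076745423 0.17960097293278743 0.10804056538663262
org [ 0.52266228 -0.15224744  0.012     ] [ 0.52444199 -0.15255621  0.012     ]
bush [ 0.46403468 -0.14318586  0.11      ] org from bush [ 0.52315157 -0.15344223  0.11      ]
Vline [ 0.48718593 -0.14690971  0.031     ] [ 0.56537411 -0.16235952  0.031     ]
```

View pics/wpost_v.png

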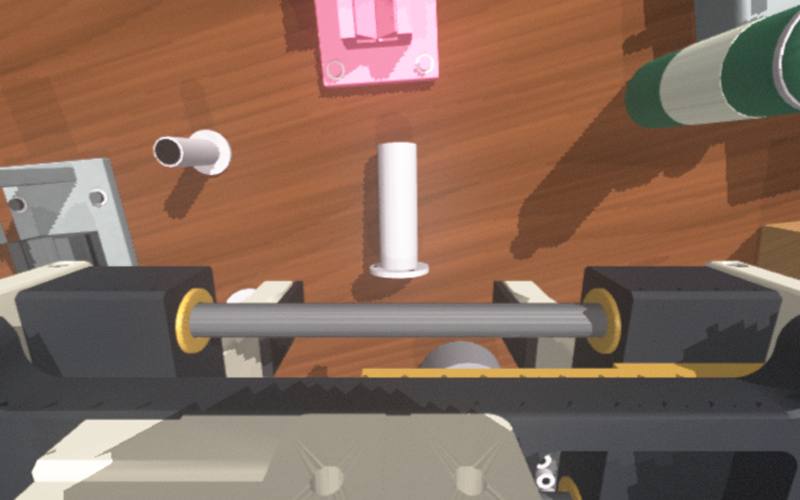

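Run:
```python
from h import *
f=lambda x,y,z: at_z('wpost',((x+.5)/1.25-.5,(y+.5)/1.25-.5),z)
a=f(397.5,150,.0195);b=f(399,255,.0285);w=a-b
print(a,b,'yaw',np.degrees(np.arctan2(w[1],w[0])), 'diam',np.linalg.norm(f(378,150,.0195)-f(417,150,.0195)))
u=w/np.linalg.norm(w); 
F=f(399.5,268,.0295); F2=f(399.5,262,.06);E=f(397.5,143,.038); print('flange rim centre',F,F2,'end top',E, np.linalg.norm(E-F))
print('org from flange',F+.0425*u,'top edge',F2+.0425*u,'org from end',E-.08*u, 'scene est .5599 .1878')
# check by projecting the model
for o in ([.560,.1885],):
  yaw=np.radians(165.1); ux=np.array([np.cos(yaw)*.9962,np.sin(yaw)*.9962,-.0872]); n=np.array([-np.sin(yaw),np.cos(yaw),0]); up=np.cross(ux,n)
  O=np.array([*o,.026])
  for x,y,z in [(.08,0,.019),(.08,.019,0),(.08,-.019,0),(-.04,.03,0),(-.04,-.03,0),(-.045,0,.03),(-.04,0,.03)]:
    P=O+ux*x+n*y+up*z
    print((x,y,z),(proj('wpost',P)*1.25).round(1), ((proj('scene0',P)-[260,150])*4.8).round(0))
print(sensors.get_state()['tcp_pos'],sensors.get_state()['eef_rot'])
```

```text
[0.49125546 0.20778363 0.0195    ] [0.59137686 0.18282678 0.0285    ] yaw 166.00335148635318 diam 0.03783613317728009
flange rim centre [0.60456636 0.17986964 0.0295    ] [0.58959323 0.18374323 0.06      ] end top [0.48552253 0.20936023 0.038     ] 0.12293648724088233
org from flange [0.56348417 0.19011003 0.02580709] top edge [0.54851103 0.19398362 0.05630709] org from end [0.56285372 0.1900842  0.04495137] scene est .5599 .1878
(0.08, 0, 0.019) [396.3 138.3] [678. 389.]
(0.08, 0.019, 0) [376.7 141. ] [650. 388.]
(0.08, -0.019, 0) [416.1 141. ] [696. 422.]
(-0.04, 0.03, 0) [366.9 262.7] [523. 490.]
(-0.04, -0.03, 0) [425.8 262.8] [597. 547.]
(-0.045, 0, 0.03) [396.1 274.5] [562. 499.]
(-0.04, 0, 0.03) [396.1 269.3] [567. 494.]
[0.55947124 0.1879607  0.24508458] [-1.79946373e+02 -4.17067322e-02  1.65069651e+02]
```

The post lies at about (0.562, 0.1895) with yaw 166, and the tube measures 37.8 mm across, so the estimate holds. It appears at (397,143) to (400,268) in the wrist view. Descending with the TCP 12 mm above the axis.

Request:
drive_tool(
  rows=[
    {"x":-0.002,"y":0.002,"z":0.06,"spin":-0.016,"fingers":1},
    {"x":-0.002,"y":0.002,"z":0.12,"spin":-0.016,"fingers":1},
    {"x":-0.002,"y":0.002,"z":0.17,"spin":-0.016,"fingers":1},
    {"x":-0.002,"y":0.002,"z":0.2,"spin":-0.016,"fingers":1},
    {"x":-0.002,"y":0.002,"z":0.207,"spin":-0.016,"fingers":1},
    {"x":-0.002,"y":0.002,"z":0.207,"spin":-0.016,"fingers":1},
    {"x":-0.002,"y":0.002,"z":0.207,"spin":-0.016,"fingers":-1},
    {"x":-0.002,"y":0.002,"z":0.207,"spin":-0.016,"fingers":-1},
    {"x":-0.002,"y":0.002,"z":0.207,"spin":-0.016,"fingers":-1},
    {"x":-0.002,"y":0.002,"z":0.207,"spin":-0.016,"fingers":-1},
  ],
  newtons=30,
)

```text
time_s: 3.62
tcp_pos: [0.5622, 0.1898, 0.0389]
eef_rot: [180.0, 0.0, 166.0]
contact_force: [0.0, -0.2, -1.1]
gripper_width: 0.053
gripper_force: 0.0
```

Request:
drive_tool(
  rows=[
    {"fingers":-1},
    {"fingers":-1},
    {"fingers":-1},
    {"fingers":-1},
  ],
)

```text
invalid input
```

Request:
drive_tool(
  rows=[
    {"x":0,"y":0,"z":0,"spin":0,"fingers":-1},
    {"x":0,"y":0,"z":0,"spin":0,"fingers":-1},
    {"x":0,"y":0,"z":0,"spin":0,"fingers":-1},
    {"x":0,"y":0,"z":0,"spin":0,"fingers":-1},
  ],
  newtons=30,
)

```text
time_s: 4.12
tcp_pos: [0.562, 0.1896, 0.0385]
eef_rot: [-180.0, -0.0, 165.9]
contact_force: [-0.2, -0.7, 0.2]
gripper_width: 0.0377
gripper_force: 30.0
```

Request:
drive_tool(
  rows=[
    {"x":0,"y":0,"z":-0.03,"spin":0,"fingers":-1},
    {"x":0,"y":0,"z":-0.07,"spin":0,"fingers":-1},
    {"x":0,"y":0,"z":-0.12,"spin":0,"fingers":-1},
    {"x":-0.014,"y":-0.055,"z":-0.12,"spin":-0.073,"fingers":-1},
    {"x":-0.029,"y":-0.112,"z":-0.12,"spin":-0.073,"fingers":-1},
    {"x":-0.044,"y":-0.17,"z":-0.12,"spin":-0.073,"fingers":-1},
    {"x":-0.059,"y":-0.228,"z":-0.12,"spin":-0.073,"fingers":-1},
    {"x":-0.073,"y":-0.285,"z":-0.12,"spin":-0.073,"fingers":-1},
    {"x":-0.0877,"y":-0.3386,"z":-0.12,"spin":-0.073,"fingers":-1},
    {"x":-0.0877,"y":-0.3386,"z":-0.12,"spin":-0.073,"fingers":-1},
  ],
  newtons=30,
)

```text
time_s: 5.38
tcp_pos: [0.5639, -0.1636, 0.1575]
eef_rot: [-180.0, -0.1, 169.9]
contact_force: [-0.6, 0.9, -4.4]
gripper_width: 0.0375
gripper_force: 30.0
```

Run:
```python
from h import *
snap('wrist','wh'); snap('scene','sh'); s=sensors.get_state()
print({k:np.round(s[k],4).tolist() for k in ('time_s','tcp_pos','eef_rot','contact_force','moment','gripper_force')})
a=cv2.imread('pics/wh.png')[50:250,200:440]; b=cv2.imread('pics/sh.png')[130:250,250:400]
a=cv2.resize(a,(480,400),interpolation=cv2.INTER_CUBIC); b=cv2.resize(b,(500,400),interpolation=cv2.INTER_CUBIC)
cv2.imwrite('pics/h_v.png',cv2.resize(np.hstack([a,b])[:, :],(800,327)))
```

```text
{'time_s': 5.475, 'tcp_pos': [0.5642, -0.1608, 0.1577], 'eef_rot': [179.9901, -0.0899, 170.0056], 'contact_force': [-1.0924, 0.0326, -3.4443], 'moment': [0.0052, -0.0767, 0.03], 'gripper_force': 29.9863}
```

View pics/h_v.png

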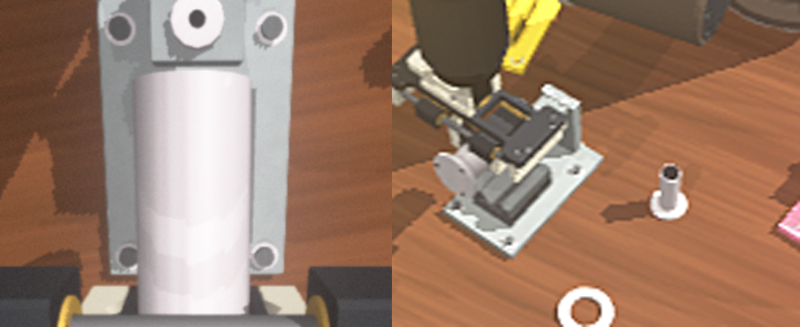

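The post is held straight and centred over the V; its end is at (194,72) in the left panel, just short of the bush. Lowering now.

Request:
drive_tool(
  rows=[
    {"x":0,"y":0,"z":0.035,"spin":0,"fingers":-1},
    {"x":0,"y":0,"z":0.06,"spin":0,"fingers":-1},
    {"x":0,"y":0,"z":0.073,"spin":0,"fingers":-1},
    {"x":0,"y":0,"z":0.073,"spin":0,"fingers":-1},
    {"x":0,"y":0,"z":0.073,"spin":0,"fingers":-1},
  ],
  newtons=30,
)

```text
time_s: 6.1
tcp_pos: [0.5658, -0.1598, 0.0866]
eef_rot: [180.0, 0.1, 170.2]
contact_force: [-0.0, 0.7, -3.3]
gripper_width: 0.0373
gripper_force: 30.0
```

Request:
drive_tool(
  rows=[
    {"x":0,"y":0,"z":0.003,"spin":0,"fingers":-1},
    {"x":0,"y":0,"z":0.006,"spin":0,"fingers":-1},
    {"x":0,"y":0,"z":0.008,"spin":0,"fingers":-1},
    {"x":0,"y":0,"z":0.008,"spin":0,"fingers":-1},
  ],
  newtons=30,
)

```text
time_s: 6.6
tcp_pos: [0.565, -0.1604, 0.0776]
eef_rot: [-180.0, -0.0, 170.1]
contact_force: [-0.8, -1.6, -1.2]
gripper_width: 0.0374
gripper_force: 30.0
```

Request:
drive_tool(
  rows=[
    {"x":0,"y":0,"z":0.001,"spin":0,"fingers":-1},
    {"x":0,"y":0,"z":0.002,"spin":0,"fingers":-1},
    {"x":0,"y":0,"z":0.003,"spin":0,"fingers":-1},
    {"x":0,"y":0,"z":0.003,"spin":0,"fingers":-1},
  ],
  newtons=30,
)

```text
time_s: 7.1
tcp_pos: [0.5651, -0.1602, 0.0746]
eef_rot: [-180.0, 0.0, 170.1]
contact_force: [0.8, -3.1, -0.4]
gripper_width: 0.0373
gripper_force: 30.0
```

Request:
drive_tool(
  rows=[
    {"x":0,"y":-0.001,"z":0.001,"spin":0,"fingers":-1},
    {"x":0,"y":-0.001,"z":0.002,"spin":0,"fingers":-1},
    {"x":0,"y":-0.001,"z":0.003,"spin":0,"fingers":-1},
    {"x":0,"y":-0.001,"z":0.003,"spin":0,"fingers":-1},
  ],
  newtons=30,
)

```text
time_s: 7.6
tcp_pos: [0.5649, -0.1612, 0.0716]
eef_rot: [-180.0, 0.0, 170.1]
contact_force: [-1.0, -1.7, -1.1]
gripper_width: 0.0372
gripper_force: 30.0
```

Request:
drive_tool(
  rows=[
    {"x":0,"y":0,"z":0.0005,"spin":0,"fingers":-1},
    {"x":0,"y":0,"z":0.001,"spin":0,"fingers":-1},
    {"x":0,"y":0,"z":0.001,"spin":0,"fingers":-1},
    {"x":0,"y":0,"z":0.001,"spin":0,"fingers":-1},
  ],
  newtons=30,
)

```text
time_s: 8.1
tcp_pos: [0.565, -0.1614, 0.071]
eef_rot: [-180.0, 0.0, 170.1]
contact_force: [-1.2, -4.3, 5.8]
gripper_width: 0.0372
gripper_force: 30.0
```

Request:
drive_tool(
  rows=[
    {"x":0,"y":-0.0008,"z":0,"spin":0,"fingers":-1},
    {"x":0.004,"y":-0.0008,"z":0,"spin":0,"fingers":-1},
    {"x":0.008,"y":-0.0008,"z":0,"spin":0,"fingers":-1},
    {"x":0.012,"y":-0.0008,"z":0,"spin":0,"fingers":-1},
    {"x":0.012,"y":-0.0008,"z":0,"spin":0,"fingers":-1},
  ],
  newtons=30,
)

```text
time_s: 8.72
tcp_pos: [0.5524, -0.1596, 0.0707]
eef_rot: [180.0, -0.0, 170.1]
contact_force: [0.3, -2.1, 5.0]
gripper_width: 0.0373
gripper_force: 30.0
```

Run:
```python
from h import *
s=sensors.get_state()
print({k:np.round(s[k],4).tolist() for k in ('time_s','tcp_pos','eef_rot','contact_force','moment','gripper_force')})
```

```text
{'time_s': 8.725, 'tcp_pos': [0.5524, -0.1596, 0.0707], 'eef_rot': [179.992, -0.017, 170.1293], 'contact_force': [0.3405, -2.1055, 4.9571], 'moment': [-0.449, 0.146, -0.1414], 'gripper_force': 29.9835}
```

Request:
drive_tool(
  rows=[
    {"x":0.004,"y":-0.0005,"z":0,"spin":0,"fingers":-1},
    {"x":0.008,"y":-0.0005,"z":0,"spin":0,"fingers":-1},
    {"x":0.012,"y":-0.0005,"z":0,"spin":0,"fingers":-1},
    {"x":0.016,"y":-0.0005,"z":0,"spin":0,"fingers":-1},
    {"x":0.02,"y":-0.0005,"z":0,"spin":0,"fingers":-1},
    {"x":0.023,"y":-0.0005,"z":0,"spin":0,"fingers":-1},
    {"x":0.023,"y":-0.0005,"z":0,"spin":0,"fingers":-1},
  ],
  newtons=30,
)

```text
time_s: 9.6
tcp_pos: [0.5298, -0.156, 0.0706]
eef_rot: [180.0, -0.0, 170.1]
contact_force: [1.6, 6.1, 5.5]
gripper_width: 0.0372
gripper_force: 30.0
```

Request:
drive_tool(
  rows=[
    {"x":0.001,"y":0,"z":0,"spin":0,"fingers":-1},
    {"x":0.002,"y":0,"z":0,"spin":0,"fingers":-1},
    {"x":0.003,"y":0,"z":0,"spin":0,"fingers":-1},
    {"x":0.003,"y":0,"z":0,"spin":0,"fingers":-1},
  ],
  newtons=30,
)

```text
time_s: 10.1
tcp_pos: [0.5272, -0.1555, 0.0707]
eef_rot: [180.0, 0.0, 170.1]
contact_force: [3.3, 5.5, 4.7]
gripper_width: 0.0371
gripper_force: 30.0
```

Request:
drive_tool(
  rows=[
    {"x":0.001,"y":0,"z":0,"spin":0,"fingers":-1},
    {"x":0.002,"y":0,"z":0,"spin":0,"fingers":-1},
    {"x":0.002,"y":0,"z":0,"spin":0,"fingers":-1},
  ],
  newtons=30,
)

```text
time_s: 10.48
tcp_pos: [0.5253, -0.1552, 0.0707]
eef_rot: [180.0, 0.0, 170.1]
contact_force: [3.6, 5.3, 3.9]
gripper_width: 0.037
gripper_force: 30.0
```

Request:
drive_tool(
  rows=[
    {"x":0,"y":0.0008,"z":0,"spin":0,"fingers":-1},
    {"x":0.001,"y":0.0008,"z":0,"spin":0,"fingers":-1},
    {"x":0.002,"y":0.0008,"z":0,"spin":0,"fingers":-1},
    {"x":0.002,"y":0.0008,"z":0,"spin":0,"fingers":-1},
  ],
  newtons=30,
)

```text
time_s: 10.98
tcp_pos: [0.5232, -0.1546, 0.0707]
eef_rot: [-180.0, -0.0, 170.1]
contact_force: [1.2, -1.1, 5.3]
gripper_width: 0.0375
gripper_force: 30.0
```

Request:
drive_tool(
  rows=[
    {"x":0.001,"y":0,"z":0,"spin":0,"fingers":-1},
    {"x":0.001,"y":0,"z":0,"spin":0,"fingers":-1},
    {"x":0.001,"y":0,"z":0,"spin":0,"fingers":-1},
  ],
  newtons=30,
)

```text
time_s: 11.35
tcp_pos: [0.5222, -0.1545, 0.0707]
eef_rot: [-180.0, -0.0, 170.1]
contact_force: [3.7, -1.5, 5.5]
gripper_width: 0.0378
gripper_force: 30.0
```

Request:
drive_tool(
  rows=[
    {"x":0.001,"y":0,"z":0,"spin":0,"fingers":-1},
    {"x":0.001,"y":0,"z":0,"spin":0,"fingers":-1},
    {"x":0.001,"y":0,"z":0,"spin":0,"fingers":-1},
  ],
  newtons=30,
)

```text
time_s: 11.72
tcp_pos: [0.5213, -0.1543, 0.0707]
eef_rot: [-180.0, -0.0, 170.1]
contact_force: [2.2, -1.1, 5.9]
gripper_width: 0.0371
gripper_force: 30.0
```

Run:
```python
from h import *
snap('wrist','we'); snap('scene','se'); s=sensors.get_state()
print({k:np.round(s[k],4).tolist() for k in ('time_s','tcp_pos','eef_rot','contact_force','moment','gripper_force')})
a=cv2.imread('pics/we.png')[20:270,170:470]; b=cv2.imread('pics/se.png')[150:230,250:350]
a=cv2.resize(a,(480,400),interpolation=cv2.INTER_CUBIC); b=cv2.resize(b,(500,400),interpolation=cv2.INTER_CUBIC)
cv2.imwrite('pics/e_v.png',cv2.resize(np.hstack([a,b])[:, :],(800,327)))
```

```text
{'time_s': 11.825, 'tcp_pos': [0.5213, -0.1543, 0.0707], 'eef_rot': [-179.9828, -0.0001, 170.1356], 'contact_force': [2.3243, -1.7298, 4.683], 'moment': [-0.5437, -0.8279, -0.136], 'gripper_force': 29.9883}
```

View pics/e_v.png

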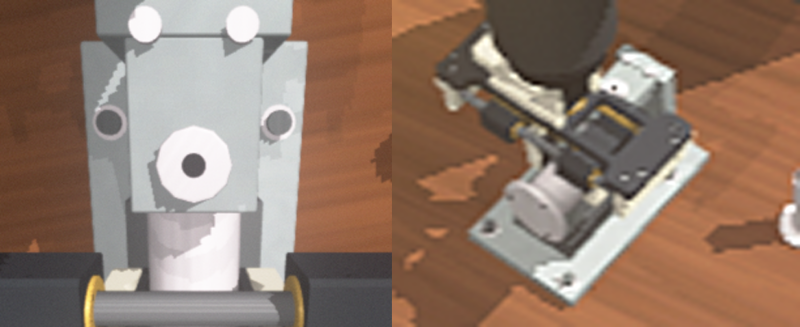

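The view shows the tube under the bush, with the bush at (194,165) on the tube's line. The flange is at or almost at the block end, so I'll keep going until the x force rises.

Request:
drive_tool(
  rows=[
    {"x":0.001,"y":0,"z":0,"spin":0,"fingers":-1},
    {"x":0.002,"y":0,"z":0,"spin":0,"fingers":-1},
    {"x":0.002,"y":0,"z":0,"spin":0,"fingers":-1},
  ],
  newtons=30,
)

```text
time_s: 12.2
tcp_pos: [0.5211, -0.1542, 0.0708]
eef_rot: [-180.0, 0.2, 170.2]
contact_force: [7.8, -4.5, -1.7]
gripper_width: 0.0373
gripper_force: 30.0
```

Request:
drive_tool(
  rows=[
    {"x":0.001,"y":0,"z":0,"spin":0,"fingers":-1},
    {"x":0.001,"y":0,"z":0,"spin":0,"fingers":-1},
  ],
  newtons=30,
)

```text
time_s: 12.45
tcp_pos: [0.5209, -0.1542, 0.0708]
eef_rot: [-180.0, 0.3, 170.2]
contact_force: [9.8, -6.1, -4.2]
gripper_width: 0.0373
gripper_force: 30.0
```

The flange has met the block: Fx is rising and the TCP has stalled. I'll ease the push, re-centre in y, and press down.

Request:
drive_tool(
  rows=[
    {"x":-0.001,"y":-0.0006,"z":0.0005,"spin":0,"fingers":-1},
    {"x":-0.0015,"y":-0.0006,"z":0.001,"spin":0,"fingers":-1},
    {"x":-0.0015,"y":-0.0006,"z":0.0015,"spin":0,"fingers":-1},
    {"x":-0.0015,"y":-0.0006,"z":0.0015,"spin":0,"fingers":-1},
  ],
  newtons=40,
)

```text
time_s: 12.95
tcp_pos: [0.5211, -0.1544, 0.0705]
eef_rot: [180.0, 0.2, 170.2]
contact_force: [1.6, 1.3, 14.6]
gripper_width: 0.0374
gripper_force: 40.0
```

```bash
cat > st.py <<'E'
from h import *
F=[];M=[]
for i in range(4):
    cams.capture('wrist'); s=sensors.get_state(); F.append(s['contact_force']); M.append(s['moment'])
print(np.mean(F,0).round(2),np.std(F,0).round(2),np.mean(M,0).round(3))
print({k:np.round(s[k],4).tolist() for k in ('time_s','tcp_pos','eef_rot','gripper_force')})
E
python3 st.py
```

```text
[ 2.03  1.   14.68] [0.71 0.39 0.26] [ 0.48  -0.587 -0.119]
{'time_s': 13.15, 'tcp_pos': [0.5211, -0.1544, 0.0705], 'eef_rot': [179.9886, 0.1699, 170.1744], 'gripper_force': 40.0025}
```

Pressed at about 15 N. To be sure the 5° grip tilt is fully gone, I'll briefly relax the press and the grip without opening, then re-grip and press again.

Request:
drive_tool(
  rows=[
    {"x":0,"y":0,"z":-0.001,"spin":0,"fingers":-1},
    {"x":0,"y":0,"z":-0.001,"spin":0,"fingers":-1},
    {"x":0,"y":0,"z":-0.001,"spin":0,"fingers":-1},
    {"x":0,"y":0,"z":-0.001,"spin":0,"fingers":-1},
  ],
  newtons=4,
)

```text
time_s: 13.65
tcp_pos: [0.5195, -0.1542, 0.0698]
eef_rot: [180.0, -0.0, 170.1]
contact_force: [1.4, 3.3, 3.3]
gripper_width: 0.0379
gripper_force: 4.0
```

```bash
python3 st.py
```

```text
[2.17 3.49 2.28] [0.73 0.39 0.34] [ 1.265 -0.795  0.013]
{'time_s': 13.85, 'tcp_pos': [0.5195, -0.1542, 0.0698], 'eef_rot': [179.9925, -0.0362, 170.1264], 'gripper_force': 4.0}
```

Request:
drive_tool(
  rows=[
    {"x":0,"y":0,"z":0,"spin":0,"fingers":-1},
    {"x":0,"y":0,"z":0,"spin":0,"fingers":-1},
    {"x":0,"y":0,"z":0,"spin":0,"fingers":-1},
  ],
  newtons=40,
)

```text
time_s: 14.22
tcp_pos: [0.5195, -0.1542, 0.0699]
eef_rot: [180.0, -0.0, 170.1]
contact_force: [1.8, 5.1, 1.9]
gripper_width: 0.0372
gripper_force: 40.0
```

```bash
python3 st.py
```

```text
[2.02 5.22 1.6 ] [0.43 0.16 0.36] [ 1.791 -0.696 -0.007]
{'time_s': 14.425, 'tcp_pos': [0.5195, -0.1542, 0.0698], 'eef_rot': [179.9903, -0.0315, 170.1255], 'gripper_force': 40.0004}
```

Request:
drive_tool(
  rows=[
    {"x":0.0005,"y":0.0007,"z":0.0005,"spin":0,"fingers":-1},
    {"x":0.0005,"y":0.0007,"z":0.001,"spin":0,"fingers":-1},
    {"x":0.0005,"y":0.0007,"z":0.0012,"spin":0,"fingers":-1},
    {"x":0.0005,"y":0.0007,"z":0.0012,"spin":0,"fingers":-1},
  ],
  newtons=40,
)

```text
time_s: 14.92
tcp_pos: [0.5196, -0.1541, 0.0698]
eef_rot: [-180.0, 0.0, 170.2]
contact_force: [-0.9, 1.9, 11.2]
gripper_width: 0.0373
gripper_force: 40.0
```

```bash
python3 st.py
```

```text
[-0.86  1.18 10.67] [0.35 0.37 0.43] [ 0.394  0.179 -0.038]
{'time_s': 15.125, 'tcp_pos': [0.5195, -0.1541, 0.0698], 'eef_rot': [-179.9617, 0.0339, 170.152], 'gripper_force': 40.0028}
```

Request:
drive_tool(
  rows=[
    {"x":0.0005,"y":0.0001,"z":0.0003,"spin":0,"fingers":-1},
    {"x":0.0008,"y":0.0001,"z":0.0007,"spin":0,"fingers":-1},
    {"x":0.0008,"y":0.0001,"z":0.0007,"spin":0,"fingers":-1},
  ],
  newtons=40,
)

```text
time_s: 15.5
tcp_pos: [0.5195, -0.1541, 0.0697]
eef_rot: [-180.0, 0.1, 170.2]
contact_force: [0.2, 0.3, 14.7]
gripper_width: 0.0373
gripper_force: 40.0
```

```bash
python3 st.py
python3 - <<'E'
from h import *
snap('scene','sf'); snap('side','df')
b=cv2.imread('pics/sf.png')[150:230,250:350]; 
p=proj('df',[.523,-.153,.05]); x,y=int(p[0]),int(p[1]); a=cv2.imread('pics/df.png')[y-40:y+40,x-50:x+50]
cv2.imwrite('pics/f_v.png',np.hstack([cv2.resize(i,(400,320),interpolation=cv2.INTER_CUBIC) for i in (a,b)]))
E
```

```text
[-0.5   0.25 14.34] [0.37 0.54 0.14] [ 0.075  0.124 -0.046]
{'time_s': 15.7, 'tcp_pos': [0.5195, -0.1541, 0.0697], 'eef_rot': [-179.9519, 0.1213, 170.1725], 'gripper_force': 40.0041}
```

View pics/f_v.png

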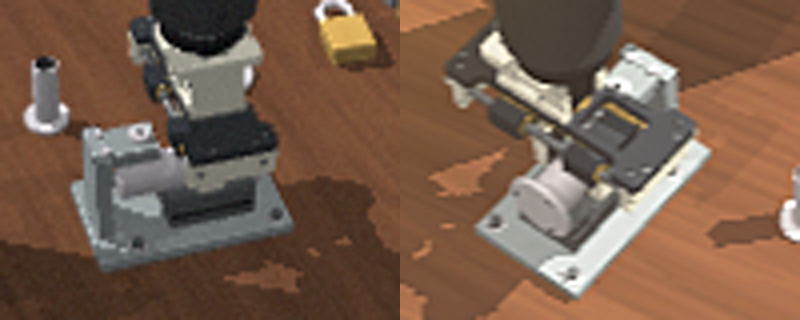

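Request:
drive_tool(
  rows=[
    {"x":0.001,"y":0,"z":0.0003,"spin":0,"fingers":-1},
    {"x":0.002,"y":0,"z":0.0006,"spin":0,"fingers":-1},
    {"x":0.002,"y":0,"z":0.0006,"spin":0,"fingers":-1},
  ],
  newtons=40,
)

```text
time_s: 16.18
tcp_pos: [0.5194, -0.154, 0.0697]
eef_rot: [-180.0, 0.3, 170.2]
contact_force: [4.0, -1.8, 13.7]
gripper_width: 0.0373
gripper_force: 40.0
```

```bash
python3 st.py
```

```text
[ 4.38 -3.1  12.87] [0.12 0.36 0.49] [-1.049 -1.409 -0.108]
{'time_s': 16.375, 'tcp_pos': [0.5194, -0.1541, 0.0697], 'eef_rot': [-179.9552, 0.3177, 170.2028], 'gripper_force': 40.0053}
```

Request:
drive_tool(
  rows=[
    {"x":0.0008,"y":-0.0003,"z":0.0005,"spin":0,"fingers":-1},
    {"x":0.0015,"y":-0.0004,"z":0.0008,"spin":0,"fingers":-1},
    {"x":0.0015,"y":-0.0004,"z":0.0008,"spin":0,"fingers":-1},
  ],
  newtons=40,
)

```text
time_s: 16.75
tcp_pos: [0.5194, -0.1541, 0.0697]
eef_rot: [-180.0, 0.5, 170.2]
contact_force: [5.8, -2.3, 16.1]
gripper_width: 0.0373
gripper_force: 40.0
```

```bash
python3 st.py
```

```text
[ 5.4  -1.8  15.87] [0.87 0.39 0.48] [-0.734 -2.009 -0.099]
{'time_s': 16.95, 'tcp_pos': [0.5194, -0.1541, 0.0697], 'eef_rot': [-179.9793, 0.4822, 170.2328], 'gripper_force': 40.0076}
```

The flange is firmly against the block, since nothing moved under 5 N. I'll take off the excess forward push so the load stays spread along the V.

Request:
drive_tool(
  rows=[
    {"x":-0.001,"y":0.0001,"z":-0.0002,"spin":0,"fingers":-1},
    {"x":-0.0022,"y":0.0002,"z":-0.0007,"spin":0,"fingers":-1},
    {"x":-0.0022,"y":0.0002,"z":-0.0007,"spin":0,"fingers":-1},
    {"x":-0.0022,"y":0.0002,"z":-0.0007,"spin":0,"fingers":-1},
  ],
  newtons=40,
)

```text
time_s: 17.45
tcp_pos: [0.5195, -0.1541, 0.0697]
eef_rot: [-180.0, 0.3, 170.2]
contact_force: [1.4, -0.5, 16.0]
gripper_width: 0.0374
gripper_force: 40.0
```

```bash
python3 st.py
```

```text
[ 1.49 -0.21 16.7 ] [0.24 0.61 0.56] [ 0.    -0.456 -0.088]
{'time_s': 17.65, 'tcp_pos': [0.5195, -0.1541, 0.0697], 'eef_rot': [-179.9654, 0.2616, 170.1963], 'gripper_force': 40.0055}
```

Fz is 16 N down, the lateral force is about 0, and there is a slight push onto the stop. Handing in.

```bash
python3 -c "
from plant import r
print(r.close_job())"
```

```text
the job is handed in; nothing more can be done
None
```

The post is in the grey jig with its open end under the bush and its flange against the block, held pressed into the V at about 16 N with the grip still closed. I moved nothing else on the counter. The job was handed in at about 18 s, and no verdict came back.

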